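# Bed a cast-glass block in its plaster mould

### The arm

A 6-joint arm with a two-finger parallel gripper is mounted at the origin on the work surface. World frame = base frame: x ahead of the robot, y to its left, z up, the work surface at z = 0. Lengths are in m, angles in rad, forces in N, time in s.
With the tool pointing down it reaches from about 0.2 to 0.875 m from the base axis. Payload 3.4 kg.
Tool frame: the origin (TCP) lies at the very end of the fingers, on their centre line; the grasp point (between the pads) lies 19 mm behind it; z points along the fingers, y is the direction in which the jaws open and shut (so a half turn about z gives the same grasp; the last joint's range is limited). The gripper opens to 94 mm and grips with 3 to 60 N. Pads are 16 mm wide; open, the fingers measure 119 mm over their backs; the gripper's body (75 mm by 177 mm) begins 78 mm behind the grasp point.
Start: joints at [1.03, 0.276, 1.505, -0, 1.361, -0.121], TCP at [0.234, 0.525, 0.205] pointing down, gripper open.
Joint ranges: [-2.89, 2.89], [-0.75, 2.08], [0.22, 2.7], [-1.18, 4.32], [0.11, 2.71], [-2.7, 2.7]. Speed limits (rad/s): [2.57, 2.57, 3.14, 3.14, 3.14, 3.14].

### API

Orientations are given as [roll, pitch, yaw] about the fixed x, y, z axes, in that order (R = Rz(yaw) Ry(pitch) Rx(roll)).
In Python, from station import ctrl gives the robot as it stands.
- The arm moves only by the shell command python3 -m pendant 'ROWS' [FORCE]. ROWS is a JSON object of lists of equal length, an entry for each row: "translation": the shift along the world's x, y, z in cm, a list of three; "rotation": the turn, a rotation vector about the world's x, y, z in degrees, a list of three; "fingers": the closure, from 0 (fully open) to 1 (shut). A call has 1 to 20 rows; each row shifts and turns the commanded pose from where the row before left it; what a row does not reach is not made up. A row lasts 1/12 s, in which the tool goes at most 41.7 mm and 7.16 degrees, less where a joint would pass 70% of its speed; a pose out of reach is approached as far as the arm can. A call with a gripper value outside its range is refused whole. The fingers move at their own pace and stop on an object; FORCE is the grip in N (left out, the last holds). Time passes only in rows, so rows that do not move let the fingers close. It gives the time, the measured TCP pose, the force and the opening at its end, in the units of the state.
- ctrl.state(): the state, without advancing time (a new reading comes with each control period).
- ctrl.snapshot(name): name is "side" or "top" or "wrist"; returns (picture, depth): 384x512x3 uint8, blue, green, red; 384x512 float32, m along the optical axis (not along the pixel's ray), 0 where there is no reading.
- ctrl.camera_params(name): a dict with "fx", "fy", "cx", "cy" (pixels), "world_to_cam" (4x4, takes a point from world to camera coordinates); the wrist camera has in their place "mount" (4x4, takes a point from camera to tool coordinates, whose origin is the TCP and whose axes are the flange's). Camera axes: x right, y down, z forward; pixel columns grow to the right and rows downward; lengths in m; the calibration is good to about 2 mm. The wrist camera is an equidistant fisheye: a pixel r from the principal point sees the ray r / f radians off the axis. A picture is of the moment at which its call begins: read the wrist's pose just before it. camera_params takes no time and is no camera call.
- ctrl.job_done(): hands the job in, once; it reports no verdict.
The state is a dict: "clock": time; "joint_pos": joint angles; "joint_vel": joint speeds; "effort": joint torques, N m; "position": TCP position; "tcp_rot": TCP orientation; "force": force on the tool from outside, world axes, zero at the start; "moment": the same for the moment, N m; "opening": finger opening in m.
Only numpy, scipy, OpenCV 4.12 (cv2) and the standard library are available. Lean on these libraries where they do the work, as an engineer would, in place of code of your own. Each camera call takes 0.05 s, during which the arm holds its last target.

### The job

Take the larger dark glass block and bed it in the tight rectangular pocket of the plaster mould so that its top can be ground: hold it clearly tilted, let a bottom corner into the pocket first and rock it down until it sits flat on the pocket's floor, then let go. Work gently: plaster chips under hard pressure, so never press the block on it hard, do not drop the block, and leave the other things on the bench where they are.

Things in the scene. Friction and masses are not known exactly. Their poses are not given: they have to be found in the camera images.
- block_center (a point): centre (half-way up) of the larger dark cast-glass block: sharp-edged, 70 mm (its x) x 44 mm (its y) x 50 mm high (its z), about 0.4 kg, standing upright on the bench at the start. Alike after a half turn about z. Grip it across the 44 mm width, finger tips at least 20 mm above its underside, as its lowest 16 mm go into the pocket
- mould: bedding mould, fixed: a wooden casting frame 172 mm (x) x 142 mm (y), 42 mm high, and in it a firm plaster bed whose flat top is 50 mm above the bench, with a sharp-edged rectangular pocket 71.6 mm (x) x 45.6 mm (y), 16 mm deep (flat floor 34 mm above the bench), sides parallel to the frame. Plaster beside the pocket: about 26 mm wide. Origin: middle of the frame's underside
- mouth (a point): middle of the frame at the height of the plaster's top, 50 mm above the mould's origin. The plaster was packed in by hand: the pocket's real middle lies up to 7 mm either way from this point along the mould's x and y. The plaster chips if the block is pressed on it with more than 15 N
- block_foot0 (a point): bottom corner of the large glass block at its +x, +y (35 mm and 22 mm from its middle)
- block_foot1 (a point): bottom corner of the large glass block at its -x, +y (35 mm and 22 mm from its middle)
- block_foot2 (a point): bottom corner of the large glass block at its -x, -y (35 mm and 22 mm from its middle)
- block_foot3 (a point): bottom corner of the large glass block at its +x, -y (35 mm and 22 mm from its middle)
- offcut_center (a point): centre of a smaller dark cast-glass offcut, 52 x 30 x 28 mm, lying on the bench: not the block that is wanted
- disc_center (a point): centre of a green cast-glass disc, 76 mm across and 22 mm high, lying on the bench
- lump: a broken lump of plaster, about 60 x 50 x 50 mm, origin at the middle of its underside
- mallet: a mallet with rubber head and wooden handle lying on the bench
- brush: a dusting brush lying on the bench
- bowl: an empty grey plastic mixing bowl, 120 mm across, 55 mm high, origin under its middle
- jar: a closed glass jar, 64 mm across, 90 mm high, origin under its middle
Not all that is in view belongs to the job. What is shaped like the part that bears block_center but blue or purple is not meant.

How it is judged:
By the outcome, as a careful person would: the job done as asked, in the order asked, and still so for the second after the job is handed in, with the robot touching nothing.
It also fails if it takes over 54 s, if anything falls off the work surface, if the arm or the gripper's body presses on something with over 40 N, if the wrist force passes 120 N, or if a joint passes its speed limit or range.

## Working session

There is one attempt and no reset: what is moved stays moved. The work goes in short steps, Python scripts to look and compute and a shell command to move; the robot and the scene stay as the last step left them, time stands still between calls to the robot, and variables do not carry over. Pictures are saved under pics/ and viewed, and the job is handed in when it is done.

```bash
ls; mkdir -p pics; cat > snap.py <<'E'
from station import ctrl
import cv2,sys,numpy as np
for n in sys.argv[2:]:
    s=ctrl.state()
    p,d=ctrl.snapshot(n)
    cv2.imwrite(f'pics/{n}_{sys.argv[1]}.png',p); np.savez(f'pics/{n}_{sys.argv[1]}.npz',p=p,d=d,pos=s['position'],rot=s['tcp_rot'])
E
python3 snap.py a side top wrist
python3 - <<'E'
from station import ctrl
print(ctrl.state())
for n in ['side','top','wrist']: print(ctrl.camera_params(n))
E
```

```text
pics
{'clock': 0.15, 'joint_pos': array([ 1.02997986e+00,  2.76455822e-01,  1.50579288e+00, -1.87286474e-05,
        1.36069678e+00, -1.21006946e-01]), 'joint_vel': array([-0.00069085, -0.00114402, -0.00447191,  0.00033667,  0.00226955,
       -0.00052049]), 'effort': array([ 2.46425006e-03, -4.04924011e+01, -2.37431037e+01,  7.02726259e-02,
        3.15034878e-02, -8.92138723e-05]), 'position': array([0.23416833, 0.5247159 , 0.20481968]), 'tcp_rot': array([-3.14024750e+00, -1.45125421e-04,  2.72178696e+00]), 'force': array([-0.08605648,  0.8957909 ,  0.36517743]), 'moment': array([ 0.00722772,  0.02335665, -0.02581903]), 'opening': 0.0939525966883282}
{'fx': 419.28243687162654, 'fy': 419.28243687162654, 'cx': 262.77726601769893, 'cy': 191.44351109575132, 'world_to_cam': array([[ 0.99879711, -0.04846963, -0.00741799, -0.50419181],
       [-0.04063616, -0.73354685, -0.67842297,  0.06935109],
       [ 0.02744147,  0.67790834, -0.73463409,  1.2611879 ],
       [ 0.        ,  0.        ,  0.        ,  1.        ]])}
{'fx': 359.0319023529569, 'fy': 359.0319023529569, 'cx': 259.2625060849793, 'cy': 194.61396730080864, 'world_to_cam': array([[-0.02502321, -0.99965252, -0.00828697,  0.02737744],
       [-0.98774153,  0.02600101, -0.15391756,  0.53820923],
       [ 0.15407954,  0.00433387, -0.98804894,  0.8443604 ],
       [ 0.        ,  0.        ,  0.        ,  1.        ]])}
{'fx': 297.3186396354542, 'fy': 297.3186396354542, 'cx': 259.3062139491337, 'cy': 195.9675930763624, 'mount': array([[ 1.85845206e-04, -9.70914617e-01, -2.39425920e-01,
         6.91357906e-02],
       [ 9.99999886e-01,  2.86016241e-04, -3.83635006e-04,
        -4.36352089e-04],
       [ 4.40956536e-04, -2.39425822e-01,  9.70914559e-01,
        -1.78479780e-01],
       [ 0.00000000e+00,  0.00000000e+00,  0.00000000e+00,
         1.00000000e+00]])}
```

View pics/side_a.png

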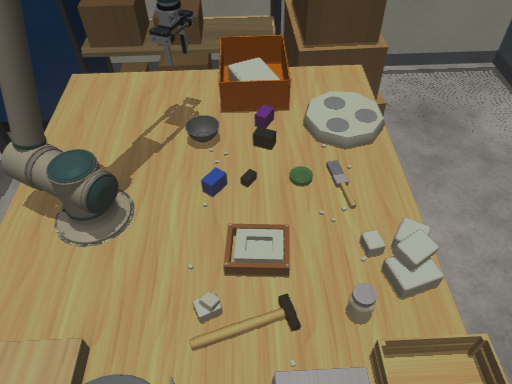

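View pics/top_a.png

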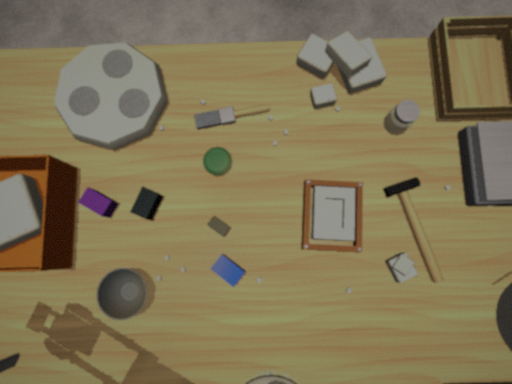

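View pics/wrist_a.png

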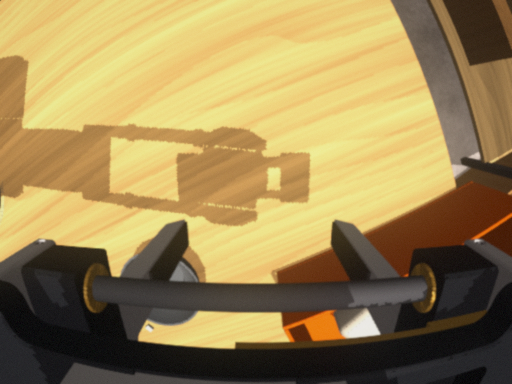

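```bash
cat > geo.py <<'E'
import numpy as np
from station import ctrl
def load(n,t):
    z=np.load(f'pics/{n}_{t}.npz'); return z
def cloud(n,t):
    z=load(n,t); c=ctrl.camera_params(n); d=z['d']; v,u=np.mgrid[:d.shape[0],:d.shape[1]]
    P=np.stack([(u-c['cx'])/c['fx']*d,(v-c['cy'])/c['fy']*d,d],-1)
    W=np.linalg.inv(c['world_to_cam']); return P@W[:3,:3].T+W[:3,3], d>0, z['p']
def ray(n,u,v,z):
    c=ctrl.camera_params(n); W=np.linalg.inv(c['world_to_cam']); r=W[:3,:3]@[(u-c['cx'])/c['fx'],(v-c['cy'])/c['fy'],1]; o=W[:3,3]
    return o+r*(z-o[2])/r[2]
E
python3 - <<'E'
import cv2
t=cv2.imread('pics/top_a.png'); s=cv2.imread('pics/side_a.png')
a=cv2.resize(t[165:245,80:190],None,fx=7,fy=7,interpolation=cv2.INTER_CUBIC)
cv2.imwrite('pics/c1.png',a)
cv2.imwrite('pics/c2.png',cv2.resize(t[170:260,290:375],None,fx=6,fy=6,interpolation=cv2.INTER_CUBIC))
cv2.imwrite('pics/c3.png',cv2.resize(s[95:195,190:320],None,fx=6,fy=6,interpolation=cv2.INTER_CUBIC))
from geo import *
for n,(u0,u1,v0,v1) in {'top':(120,175,180,230),'side':(245,285,120,155)}.items():
    W,ok,p=cloud(n,'a'); W=W[v0:v1,u0:u1];o=ok[v0:v1,u0:u1]; w=W[o]
    print(n,np.percentile(w[:,2],[5,50,90,98]))
    m=(w[:,2]>.04)&(w[:,2]<.06); q=w[m]; print(len(q),q.mean(0)); r=cv2.minAreaRect((q[:,:2]*1000).astype(np.float32)); print(r)
for n,(u0,u1,v0,v1) in {'top':(295,370,175,255),'side':(220,295,220,280)}.items():
    W,ok,p=cloud(n,'a'); W=W[v0:v1,u0:u1];o=ok[v0:v1,u0:u1]; w=W[o]
    print(n,np.percentile(w[:,2],[5,50,90,98]))
    m=(w[:,2]>.03)&(w[:,2]<.06); q=w[m]; print(len(q),q.mean(0)); r=cv2.minAreaRect((q[:,:2]*1000).astype(np.float32)); print(r)
E
```

```text
top [-0.00285389  0.00048547  0.04969906  0.05157932]
548 [0.52617205 0.29436626 0.04940971]
((526.81201171875, 295.7973327636719), (45.839786529541016, 69.99658203125), 64.64776611328125)
side [-0.00208667  0.0026436   0.04943636  0.05268219]
228 [0.52300646 0.29045292 0.04943892]
((533.69775390625, 315.8386535644531), (100.95626068115234, 72.34516906738281), 63.98886489868164)
top [-0.00155543  0.03915791  0.05050398  0.05220221]
3674 [ 0.48654658 -0.16652104  0.04415591]
((484.77166748046875, -165.24978637695312), (142.4955291748047, 172.7393035888672), 85.61724853515625)
side [-0.00116311  0.03858048  0.05094327  0.05283189]
2767 [ 0.48266752 -0.17515006  0.04425821]
((480.8880310058594, -166.61471557617188), (145.96609497070312, 171.94349670410156), 85.75606536865234)
```

View pics/c1.png

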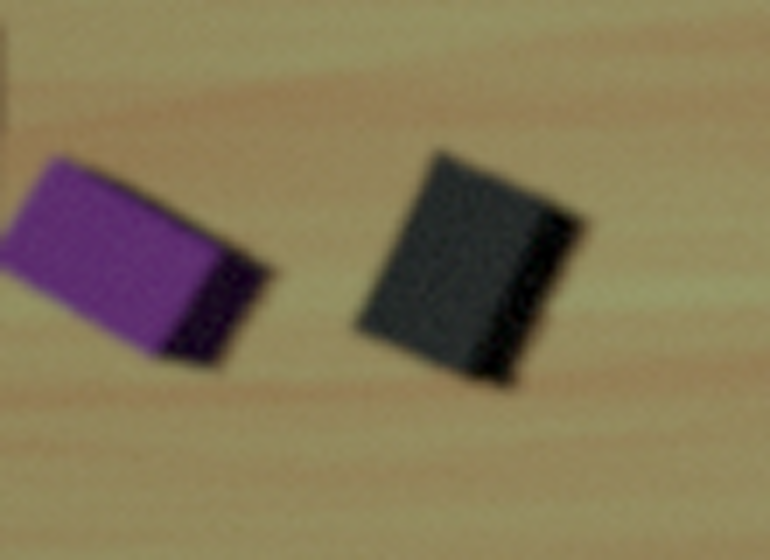

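View pics/c2.png

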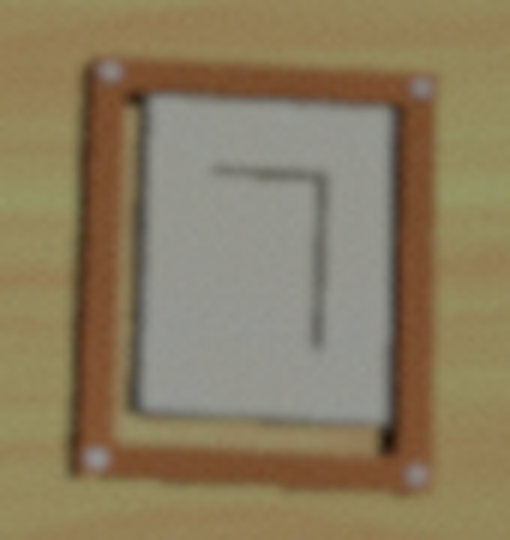

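View pics/c3.png

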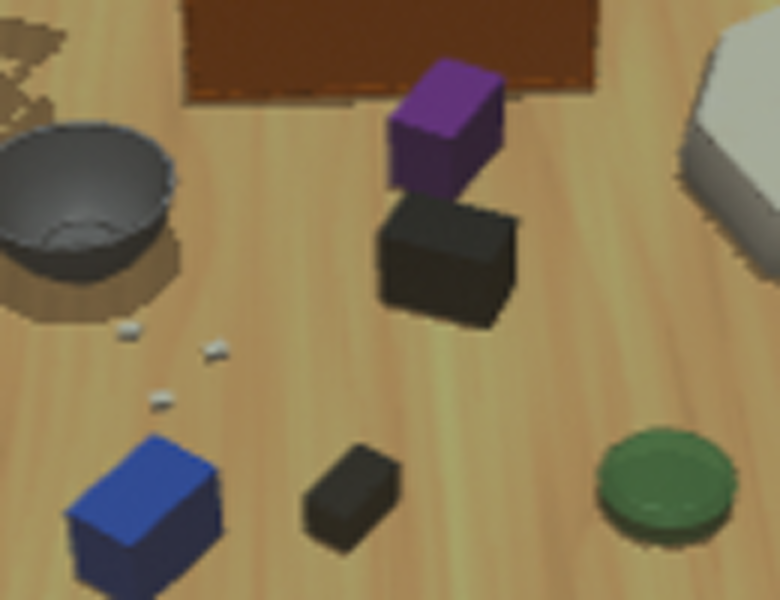

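Candidates in the top image: the dark block at (147,203), the dark offcut at (219,226), which is too small, the purple block at (98,202) and the blue block at (228,270). I choose (147,203). Its top is at z≈0.05 and measures about 70×45 mm, and the crop shows it dark and upright. I'll look at the mould closely first.

```bash
python3 -m pendant '{"translation":[[1.73,-3.47,0],[1.73,-3.47,0],[1.73,-3.47,0],[1.73,-3.47,0],[1.73,-3.47,0],[1.73,-3.47,0],[1.73,-3.47,0],[1.73,-3.47,0],[1.73,-3.47,0],[1.73,-3.47,0],[1.73,-3.47,-0.5],[1.73,-3.47,-0.5],[1.73,-3.47,-0.5],[1.73,-3.47,-0.5],[1.73,-3.47,-0.5],[1.73,-3.47,-0.5],[1.73,-3.47,-0.5],[1.73,-3.47,-0.5],[1.73,-3.47,-0.5],[1.73,-3.47,-0.5]],"rotation":[[0,0,1],[0,0,1],[0,0,1],[0,0,1],[0,0,1],[0,0,1],[0,0,1],[0,0,1],[0,0,1],[0,0,1],[0,0,1],[0,0,1],[0,0,1],[0,0,1],[0,0,1],[0,0,1],[0,0,1],[0,0,1],[0,0,1],[0,0,1]],"fingers":[0,0,0,0,0,0,0,0,0,0,0,0,0,0,0,0,0,0,0,0]}'
python3 -m pendant '{"translation":[[0,0,0],[0,0,0],[0,0,0]],"rotation":[[0,0,0],[0,0,0],[0,0,0]],"fingers":[0,0,0]}'
python3 snap.py b wrist; python3 -c "
import cv2;p=cv2.imread('pics/wrist_b.png');cv2.imwrite('pics/wb.png',cv2.resize(p[:290,90:430],None,fx=2,fy=2,interpolation=cv2.INTER_CUBIC))"
```

```text
clock: 1.82
position: [0.5807, -0.1707, 0.1549]
tcp_rot: [3.141, -0.001, 3.071]
force: [0.1, 0.8, 0.5]
opening: 0.0944
clock: 2.07
position: [0.5797, -0.1684, 0.1549]
tcp_rot: [3.14, -0.002, 3.07]
force: [-0.6, 0.8, -0.2]
opening: 0.0939
```

View pics/wb.png

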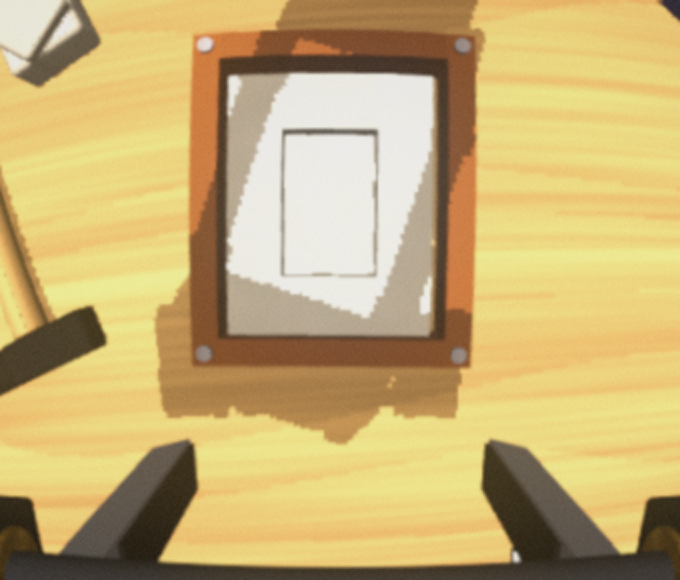

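The wrist picture shows the frame with its screws at crop (205,44), (462,45), (203,354) and (459,355). The pocket outline spans (283,130) to (377,275). I'll rectify this to the plane z=0.05.

```bash
cat >> geo.py <<'E'
from scipy.spatial.transform import Rotation as R
import cv2
def wmap(t,X):
    z=load('wrist',t); c=ctrl.camera_params('wrist'); T=np.eye(4); T[:3,:3]=R.from_euler('xyz',z['rot']).as_matrix(); T[:3,3]=z['pos']
    C=np.linalg.inv(T@c['mount']); P=X@C[:3,:3].T+C[:3,3]
    rr=np.linalg.norm(P[...,:2],axis=-1); th=np.arctan2(rr,P[...,2])
    return c['cx']+c['fx']*th*P[...,0]/rr, c['cy']+c['fy']*th*P[...,1]/rr
def ortho(t,x0,y0,hx,hy,z,s):  # image: right = -y, up = +x ; s px/mm
    nx=int(2*hx*s);ny=int(2*hy*s); i,j=np.mgrid[:nx,:ny]
    X=np.stack([x0+(hx-i/s)/1000,y0+(hy-j/s)/1000,np.full(i.shape,z)],-1)
    u,v=wmap(t,X); return cv2.remap(load('wrist',t)['p'],u.astype(np.float32),v.astype(np.float32),cv2.INTER_CUBIC)
E
python3 - <<'E'
from geo import *
cv2.imwrite('pics/o1.png',ortho('b',.485,-.166,92,92,.05,3))
cv2.imwrite('pics/o2.png',ortho('b',.485,-.166,48,48,.05,6))
E
```

```text
(no output)
```

View pics/o2.png

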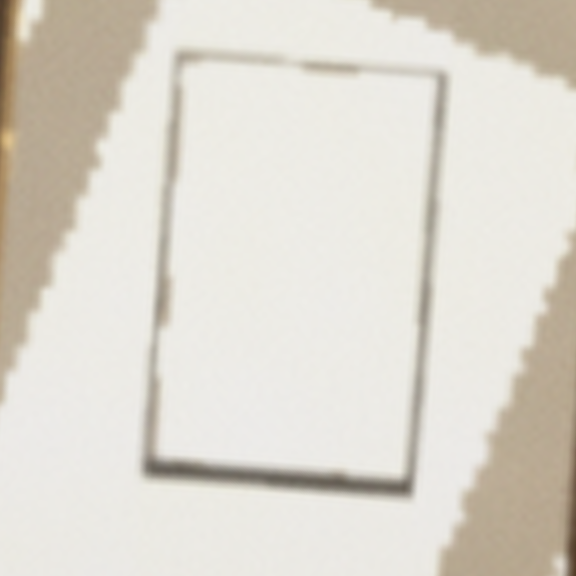

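View pics/o1.png

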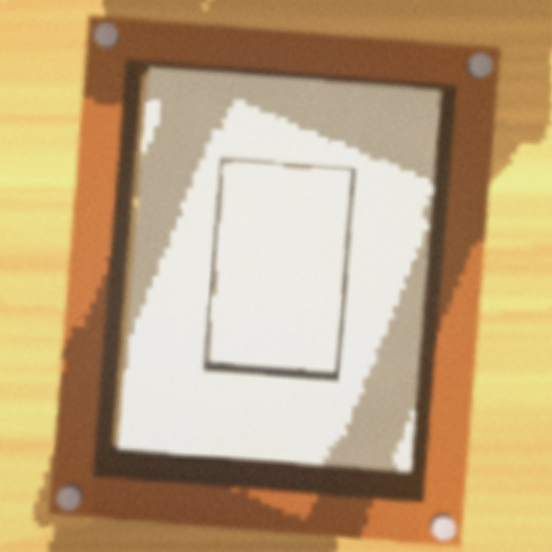

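```bash
python3 - <<'E'
from geo import *
c=np.array([(440,152),(548,208),(468,375),(358,325)])/7+[80,165]
P=np.array([ray('top',u,v,.05) for u,v in c]);print(P,P.mean(0)); 
for a,b in((0,1),(1,2),(2,3),(3,0)): d=P[b]-P[a]; print(np.linalg.norm(d),np.degrees(np.arctan2(d[1],d[0])))
m=P.mean(0); y=np.radians(154.6); print('view tcp',m[:2]-.092*np.array([np.cos(y),np.sin(y)]))
E
```

```text
[[0.56465146 0.29930717 0.05      ]
 [0.54371651 0.26090777 0.05      ]
 [0.48582309 0.28761676 0.05      ]
 [0.5042452  0.32636705 0.05      ]] [0.52460906 0.29354969 0.05      ]
0.04373541483945516 -118.59875097337476
0.06375748871624073 155.2338712877783
0.04290640096157625 64.57331952126219
0.06619027346061371 -24.130701991814924
view tcp [0.60771591 0.25408765]
```

```bash
python3 -m pendant '{"translation":[[0.23,3.52,0],[0.23,3.52,0],[0.23,3.52,0],[0.23,3.52,0],[0.23,3.52,0],[0.23,3.52,0],[0.23,3.52,0],[0.23,3.52,0],[0.23,3.52,0],[0.23,3.52,0],[0.23,3.52,0],[0.23,3.52,0],[0,0,0],[0,0,0],[0,0,0]],"rotation":[[0,0,-1.78],[0,0,-1.78],[0,0,-1.78],[0,0,-1.78],[0,0,-1.78],[0,0,-1.78],[0,0,-1.78],[0,0,-1.78],[0,0,-1.78],[0,0,-1.78],[0,0,-1.78],[0,0,-1.78],[0,0,0],[0,0,0],[0,0,0]],"fingers":[0.36,0.36,0.36,0.36,0.36,0.36,0.36,0.36,0.36,0.36,0.36,0.36,0.36,0.36,0.36]}'
python3 snap.py c wrist;python3 - <<'E'
from geo import *
cv2.imwrite('pics/o3.png',ortho('c',.5246,.2935,48,48,.05,6))
p=load('wrist','c')['p'];cv2.imwrite('pics/wc.png',p)
E
```

```text
clock: 3.37
position: [0.6067, 0.2539, 0.1559]
tcp_rot: [-3.141, 0.0, 2.7]
force: [-0.3, -0.1, 0.6]
opening: 0.0601
```

View pics/o3.png

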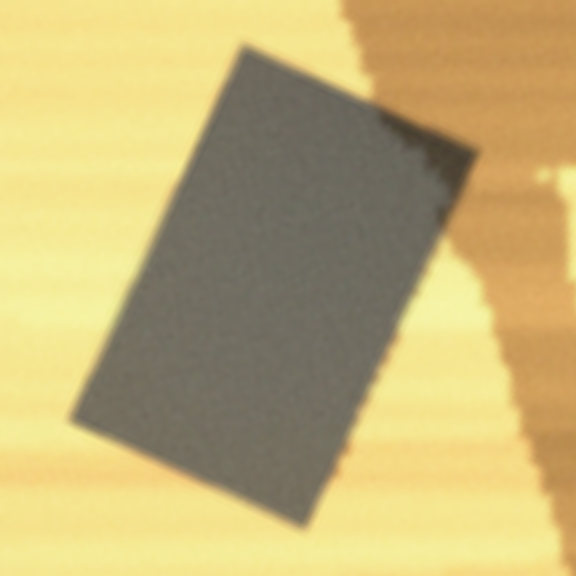

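View pics/wc.png

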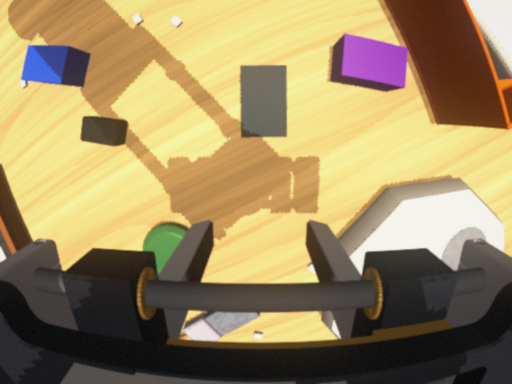

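The block's top is at ortho corners (244,45), (480,150), (305,527) and (72,420). That puts its centre at (0.525, 0.2956), long axis −24.6°, size 43×69 mm, which agrees with the top camera. Next I grasp it.

```bash
python3 -m pendant '{"translation":[[-2.72,1.39,0],[-2.72,1.39,0],[-2.73,1.39,0],[0,0,-3],[0,0,-3],[0,0,-3],[0,0,-2],[0,0,-1],[0,0,-0.9],[0,0,-0.4],[0,0,0],[0,0,0]],"rotation":[[0,0,0.2],[0,0,0.2],[0,0,0.2],[0,0,0],[0,0,0],[0,0,0],[0,0,0],[0,0,0],[0,0,0],[0,0,0],[0,0,0],[0,0,0]],"fingers":[0.36,0.36,0.36,0.36,0.36,0.36,0.36,0.36,0.36,0.36,0.36,0.36]}'
```

```text
clock: 4.42
position: [0.5272, 0.2953, 0.0235]
tcp_rot: [3.14, 0.001, 2.708]
force: [0.7, 0.4, 0.4]
opening: 0.0601
```

```bash
for i in 1; do python3 -m pendant '{"translation":[[0,0,0]],"rotation":[[0,0,0]],"fingers":[0.36]}'; python3 -m pendant '{"translation":[[-0.1,0,0]],"rotation":[[0,0,0]],"fingers":[0.36]}';python3 -m pendant '{"translation":[[0,0,0]],"rotation":[[0,0,0]],"fingers":[0.36]}'; done
```

```text
clock: 4.5
position: [0.5273, 0.2955, 0.0238]
tcp_rot: [3.14, 0.002, 2.708]
force: [0.7, -0.7, 1.0]
opening: 0.06
clock: 4.58
position: [0.5263, 0.2956, 0.0236]
tcp_rot: [3.14, 0.002, 2.708]
force: [1.0, 1.1, -1.0]
opening: 0.0602
clock: 4.67
position: [0.5255, 0.2954, 0.0233]
tcp_rot: [3.141, 0.001, 2.709]
force: [0.4, -0.6, 0.4]
opening: 0.0605
```

```bash
python3 -m pendant '{"translation":[[0,0,-0.1],[0,0,0],[0,0,0],[0,0,0],[0,0,0],[0,0,0]],"rotation":[[0,0,0],[0,0,0],[0,0,0],[0,0,0],[0,0,0],[0,0,0]],"fingers":[0.45,0.6,0.7,0.7,0.7,0.7]}' 45
python3 -m pendant '{"translation":[[0,0,0],[0,0,0]],"rotation":[[0,0,0],[0,0,0]],"fingers":[0.7,0.7]}'
```

```text
clock: 5.17
position: [0.5255, 0.2956, 0.0216]
tcp_rot: [3.141, 0.0, 2.708]
force: [1.6, 1.2, 0.8]
opening: 0.0437
clock: 5.33
position: [0.5255, 0.2956, 0.0216]
tcp_rot: [3.141, 0.0, 2.708]
force: [0.5, 2.0, 1.4]
opening: 0.0438
```

```bash
python3 -m pendant '{"translation":[[0,0,1],[0,0,3],[0,0,4],[0,0,4],[-0.29,-3.56,0],[-0.29,-3.56,0],[-0.29,-3.56,0],[-0.29,-3.56,0],[-0.29,-3.56,0],[-0.29,-3.56,0],[-0.29,-3.56,0],[-0.29,-3.56,0],[-0.29,-3.56,0],[-0.29,-3.56,0],[-0.29,-3.56,0],[-0.29,-3.56,0],[-0.29,-3.56,0],[0,0,0],[0,0,0],[0,0,0]],"rotation":[[0,0,0],[0,0,0],[0,0,0],[0,0,0],[0,0,1.56],[0,0,1.56],[0,0,1.56],[0,0,1.56],[0,0,1.56],[0,0,1.56],[0,0,1.56],[0,0,1.56],[0,0,1.56],[0,0,1.56],[0,0,1.56],[0,0,1.56],[0,0,1.56],[0,0,0],[0,0,0],[0,0,0]],"fingers":[0.7,0.7,0.7,0.7,0.7,0.7,0.7,0.7,0.7,0.7,0.7,0.7,0.7,0.7,0.7,0.7,0.7,0.7,0.7,0.7]}' 45
python3 snap.py d wrist side
```

```text
clock: 7.0
position: [0.4864, -0.1672, 0.1411]
tcp_rot: [3.14, -0.002, 3.061]
force: [0.1, -0.5, -4.4]
opening: 0.0438
```

View pics/wrist_d.png

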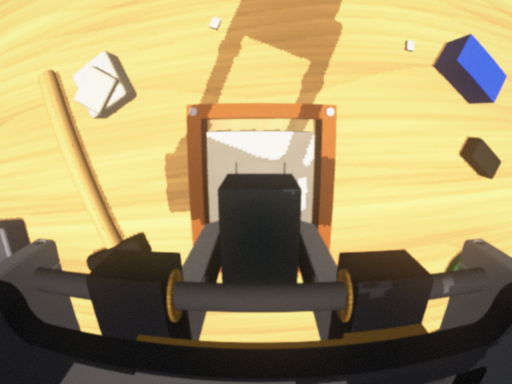

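```bash
python3 -c "
import cv2;p=cv2.imread('pics/side_d.png');cv2.imwrite('pics/sd.png',cv2.resize(p[110:300,180:340],None,fx=3.8,fy=3,interpolation=cv2.INTER_CUBIC) if 0 else cv2.resize(p[110:300,180:340],None,fx=3.1,fy=3.1,interpolation=cv2.INTER_CUBIC))"
```

```text
(no output)
```

View pics/sd.png

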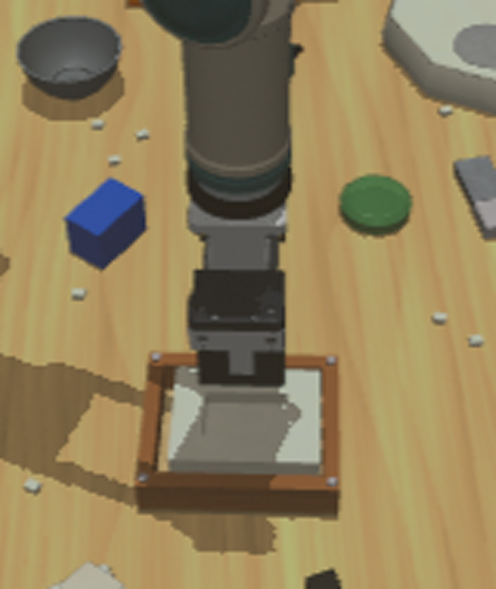

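```bash
python3 - <<'E'
from geo import *
p=load('wrist','d')['p']; cr=p[120:220,180:340]
cr=np.clip(cr.astype(float)*1.0,0,255).astype(np.uint8)
g=(255*(cr/255.)**0.5).astype(np.uint8)
cv2.imwrite('pics/wd.png',cv2.resize(g,None,fx=5,fy=5,interpolation=cv2.INTER_CUBIC))
z=load('wrist','d');T=R.from_euler('xyz',z['rot']).as_matrix()
for nm,zz in (('bot',.0216),('top',.0216-.05)):
  for sx in(1,-1):
    for sy in (1,-1):
      X=z['pos']+T@np.array([.035*sx,.022*sy,zz]); print(nm,sx,sy,[round(float(a),1) for a in wmap('d',X[None])],X)
E
```

```text
bot 1 1 [292.1, 174.7] [ 0.45326493 -0.14237921  0.11959756]
bot 1 -1 [227.9, 174.7] [ 0.44972949 -0.1862369   0.11953645]
bot -1 1 [289.1, 266.8] [ 0.52303844 -0.14800354  0.1194433 ]
bot -1 -1 [230.8, 266.8] [ 0.51950301 -0.19186123  0.11938218]
top 1 1 [302.4, 190.9] [ 0.45336919 -0.14245729  0.16959739]
top 1 -1 [218.0, 190.9] [ 0.44983375 -0.18631498  0.16953628]
top -1 1 [296.5, 304.1] [ 0.5231427  -0.14808162  0.16944313]
top -1 -1 [223.6, 304.2] [ 0.51960726 -0.19193931  0.16938201]<stdin>:10: DeprecationWarning: Conversion of an array with ndim > 0 to a scalar is deprecated, and will error in future. Ensure you extract a single element from your array before performing this operation. (Deprecated NumPy 1.25.)
```

View pics/wd.png

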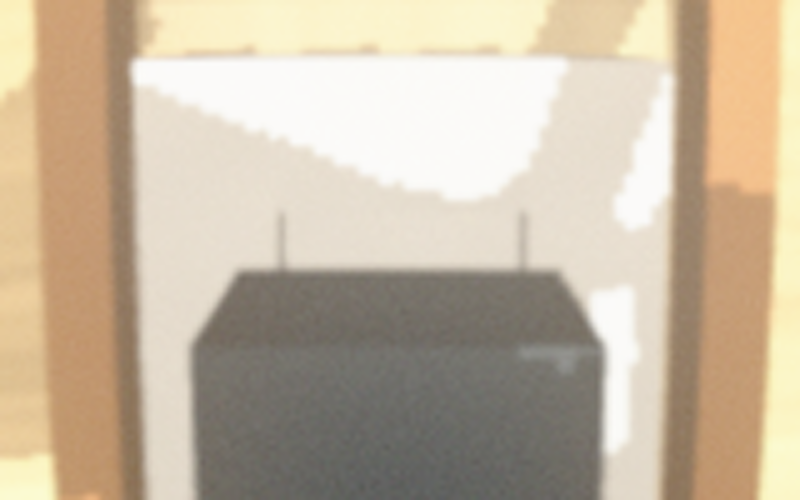

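The block's bottom edge shows at (228,174) to (291.6,174), within 0.5 px of the model prediction. The pocket sides at u=236.4 and 284.4 centre on 260.4, so the grasp and mould estimates agree to about 0.5 mm. Next I plan the tilted hover.

```bash
cat > plan.py <<'E'
import sys; from geo import *
# args: theta phi c1 c2 h(mm, low corner in pocket frame) [pocket dx dy mm along e1,e2] 
P0=np.array([.4875,-.1671,.05]); YAW=np.radians(175.5)
e1=np.array([np.cos(YAW),np.sin(YAW),0]); e2=np.array([np.sin(YAW),-np.cos(YAW),0]); up=np.array([0,0,1.])
BX=.0004; ZB=.0216
def target(th,ph,c):
    Rt=(R.from_rotvec(-np.radians(th)*e2)*R.from_rotvec(np.radians(ph)*e1)*R.from_euler('xyz',[np.pi,0,YAW]))
    W=P0+(c[0]*e1+c[1]*e2+c[2]*up)/1000
    return W-Rt.apply([BX+.035,.022,ZB]),Rt
if __name__=='__main__':
    a=list(map(float,sys.argv[1:])); s=ctrl.state()
    p,Rt=target(a[0],a[1],a[2:5]); Rc=R.from_euler('xyz',s['tcp_rot'])
    print('now',s['position'].round(4),'target',p.round(4),'shift cm',((p-s['position'])*100).round(2),'rot',np.degrees((Rt*Rc.inv()).as_rotvec()).round(2))
    for sx in(1,-1):
        for sy in(1,-1):
            q=s['position']+Rc.apply([BX+.035*sx,.022*sy,ZB])-P0; print('now corner',sx,sy,(1000*np.array([q@e1,q@e2,q@up])).round(1))
E
python3 plan.py 16 4 32.8 21.7 15
python3 - <<'E'
from geo import *
z=load('wrist','d')
from scipy.optimize import fsolve
for u in (236.4,284.4):
    f=lambda q:np.array(wmap('d',np.array([[q[0],q[1],.05]]))).ravel()-[u,168]
    print(fsolve(f,[.45,-.167]))
E
```

```text
now [ 0.4869 -0.1663  0.1412] target [ 0.4825 -0.1654  0.0969] shift cm [-0.44  0.09 -4.43] rot [ -5.28 -15.71  -0.58]
now corner 1 1 [36.1 22.7 69.7]
now corner 1 -1 [ 36.1 -21.3  69.7]
now corner -1 1 [-33.9  22.8  69.6]
now corner -1 -1 [-33.9 -21.2  69.6]
[ 0.45534954 -0.18612394]
[ 0.4588756 -0.1422266]
```

```bash
python3 -m pendant '{"translation":[[-0.07,0.01,-0.74],[-0.07,0.02,-0.74],[-0.07,0.01,-0.74],[-0.07,0.02,-0.74],[-0.07,0.01,-0.74],[-0.08,0.02,-0.74],[0,0,0],[0,0,0]],"rotation":[[-0.88,-2.62,-0.1],[-0.88,-2.62,-0.1],[-0.88,-2.62,-0.1],[-0.88,-2.62,-0.1],[-0.88,-2.62,-0.1],[-0.88,-2.62,-0.1],[0,0,0],[0,0,0]],"fingers":[0.7,0.7,0.7,0.7,0.7,0.7,0.7,0.7]}' 45
python3 snap.py e wrist side; python3 plan.py 16 4 32.8 21.7 3; python3 - <<'E'
from geo import *
p=load('wrist','e')['p']; cr=p[100:240,180:340]
g=(255*(cr/255.)**0.5).astype(np.uint8)
cv2.imwrite('pics/we.png',cv2.resize(g,None,fx=4,fy=4,interpolation=cv2.INTER_CUBIC))
p=load('side','e')['p'];cv2.imwrite('pics/se.png',cv2.resize(p[190:290,210:310],None,fx=5,fy=5,interpolation=cv2.INTER_CUBIC))
E
```

```text
clock: 7.77
position: [0.4818, -0.1648, 0.0965]
tcp_rot: [-3.073, 0.278, 3.063]
force: [-0.5, 0.1, -4.8]
opening: 0.0438
now [ 0.4846 -0.1667  0.0981] target [ 0.4825 -0.1654  0.0849] shift cm [-0.22  0.12 -1.32] rot [0.09 0.16 0.  ]
now corner 1 1 [30.5 20.6 16. ]
now corner 1 -1 [ 31.3 -23.3  19.1]
now corner -1 1 [-36.8  20.6  35.5]
now corner -1 -1 [-35.9 -23.3  38.5]
```

View pics/we.png

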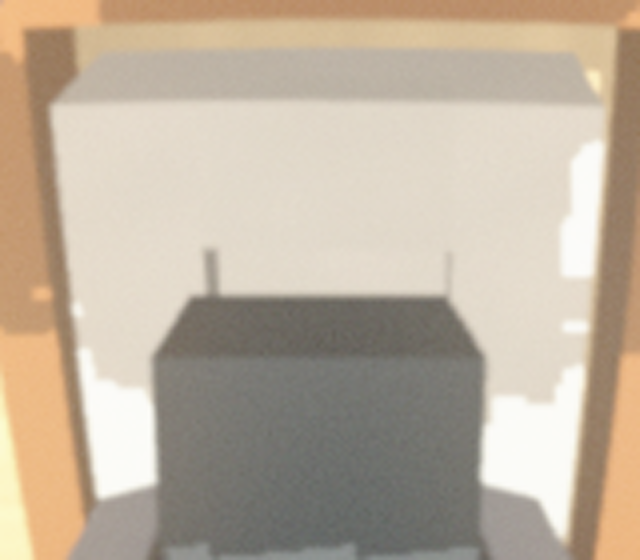

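View pics/se.png

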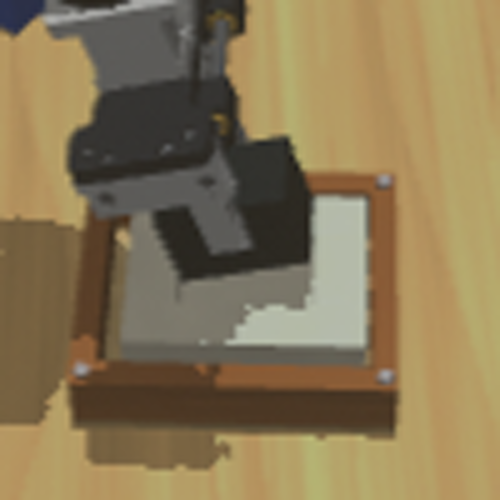

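```bash
for i in 1 2 3 4 5; do python3 -m pendant '{"translation":[[0,0,0]],"rotation":[[0,0,0]],"fingers":[0.7]}'|tr '\n' ' '; echo; done
```

```text
clock: 7.95 position: [0.485, -0.1672, 0.0982] tcp_rot: [-3.07, 0.283, 3.063] force: [-0.5, -1.1, -3.0] opening: 0.0438 
clock: 8.03 position: [0.4846, -0.1671, 0.0979] tcp_rot: [-3.07, 0.282, 3.063] force: [-0.6, 0.4, -4.7] opening: 0.0437 
clock: 8.12 position: [0.4841, -0.167, 0.0975] tcp_rot: [-3.071, 0.281, 3.062] force: [-0.7, -1.0, -3.7] opening: 0.0436 
clock: 8.2 position: [0.4837, -0.1669, 0.0973] tcp_rot: [-3.071, 0.281, 3.062] force: [-0.1, 0.4, -3.5] opening: 0.0439 
clock: 8.28 position: [0.4835, -0.1668, 0.0971] tcp_rot: [-3.071, 0.281, 3.062] force: [-0.4, -0.7, -3.8] opening: 0.0442
```

```bash
for i in 1 2 3; do python3 -m pendant '{"translation":[[0,0,0],[0,0,0],[0,0,0]],"rotation":[[0,0,0],[0,0,0],[0,0,0]],"fingers":[0.7,0.7,0.7]}'|tr '\n' ' '; echo; done
python3 snap.py f wrist; python3 plan.py 16 4 32.8 21.7 3; python3 - <<'E'
from geo import *
p=load('wrist','f')['p']; cr=p[140:210,200:310]
g=(255*(cr/255.)**0.5).astype(np.uint8)
cv2.imwrite('pics/wf.png',cv2.resize(g,None,fx=7,fy=7,interpolation=cv2.INTER_CUBIC))
z=load('wrist','f');T=R.from_euler('xyz',z['rot']).as_matrix();print(z['pos'])
for sy in (1,-1):
      X=z['pos']+T@np.array([.0354,.022*sy,.0216]); print(sy,np.array(wmap('f',X[None])).ravel())
E
```

```text
clock: 8.53 position: [0.4832, -0.1667, 0.0971] tcp_rot: [-3.071, 0.281, 3.062] force: [-0.8, -0.3, -3.6] opening: 0.0433 
clock: 8.78 position: [0.4833, -0.1667, 0.0971] tcp_rot: [-3.071, 0.281, 3.062] force: [-0.1, -0.2, -3.0] opening: 0.0436 
clock: 9.03 position: [0.4833, -0.1667, 0.0971] tcp_rot: [-3.071, 0.281, 3.062] force: [-0.4, 0.0, -2.8] opening: 0.044 
now [ 0.4833 -0.1667  0.0971] target [ 0.4825 -0.1654  0.0849] shift cm [-0.08  0.13 -1.22] rot [0.04 0.09 0.08]
now corner 1 1 [31.8 20.5 15.1]
now corner 1 -1 [ 32.7 -23.4  18.1]
now corner -1 1 [-35.4  20.4  34.5]
now corner -1 -1 [-34.5 -23.4  37.5]
[ 0.48329054 -0.16669935  0.09709585]
1 [292.04503763 174.37709595]
-1 [227.7988356  174.34697965]
```

View pics/wf.png

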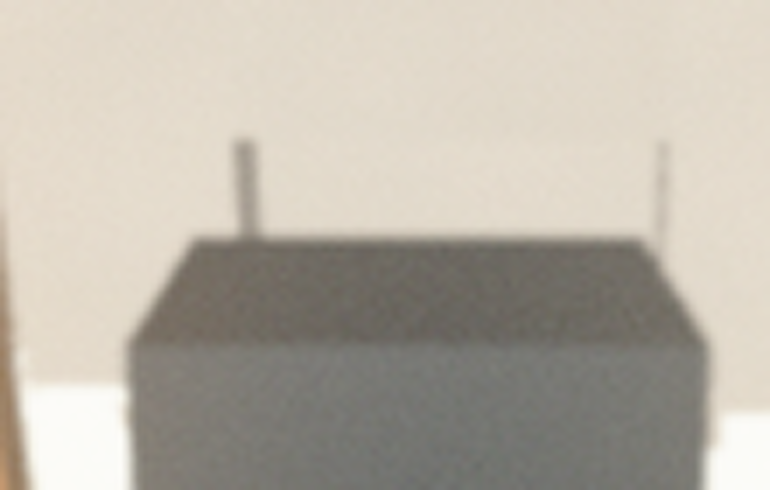

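```bash
python3 - <<'E'
from plan import *
from scipy.optimize import fsolve
for u,v in ((233.6,160.1),(295.5,160.1)):
    f=lambda q:np.array(wmap('f',np.array([[q[0],q[1],.05]]))).ravel()-[u,v]
    w=np.r_[fsolve(f,[.45,-.167]),.05]; d=w-P0; print(w,1000*d@e1,1000*d@e2)
E
```

```text
[ 0.45026013 -0.1860532   0.05      ] 35.63801723396654 -21.816582445427926
[ 0.45335517 -0.14096556  0.05      ] 36.090061755444026 23.374902332082907
```

```bash
sed -i 's/P0=np.array(\[.4875,-.1671,.05\])/P0=np.array([.4876,-.1662,.05])/' plan.py; python3 plan.py 16 4 32.8 21.7 2
```

```text
now [ 0.4833 -0.1667  0.0971] target [ 0.4826 -0.1645  0.0839] shift cm [-0.07  0.22 -1.32] rot [0.04 0.09 0.08]
now corner 1 1 [31.8 19.6 15.1]
now corner 1 -1 [ 32.8 -24.3  18.1]
now corner -1 1 [-35.4  19.5  34.5]
now corner -1 -1 [-34.5 -24.4  37.5]
```

```bash
python3 -m pendant '{"translation":[[-0.03,0.1,-0.3],[-0.04,0.12,-0.4],[0,0,-0.4],[0,0,-0.22],[0,0,0],[0,0,0],[0,0,0],[0,0,0],[0,0,0]],"rotation":[[0,0,0.1],[0,0,0],[0,0,0],[0,0,0],[0,0,0],[0,0,0],[0,0,0],[0,0,0],[0,0,0]],"fingers":[0.7,0.7,0.7,0.7,0.7,0.7,0.7,0.7,0.7]}' 45
python3 snap.py g wrist; python3 plan.py 16 4 32.8 21.7 -6;  python3 - <<'E'
from geo import *
p=load('wrist','g')['p']; cr=p[140:210,200:310]
g=(255*(cr/255.)**0.5).astype(np.uint8)
cv2.imwrite('pics/wg.png',cv2.resize(g,None,fx=7,fy=7,interpolation=cv2.INTER_CUBIC))
E
```

```text
clock: 9.83
position: [0.4828, -0.1646, 0.0841]
tcp_rot: [-3.071, 0.281, 3.064]
force: [-1.0, 0.5, -4.8]
opening: 0.0438
now [ 0.4827 -0.1646  0.0841] target [ 0.4826 -0.1645  0.0759] shift cm [-0.01  0.01 -0.81] rot [ 0.06  0.11 -0.02]
now corner 1 1 [32.6 21.6  2.1]
now corner 1 -1 [ 33.4 -22.3   5.1]
now corner -1 1 [-34.6  21.7  21.5]
now corner -1 -1 [-33.8 -22.2  24.5]
```

View pics/wg.png

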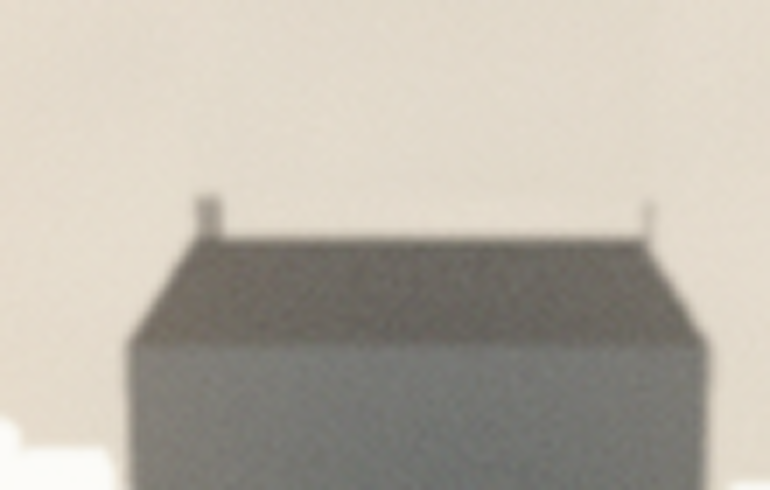

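```bash
sed -i 's/P0=np.array(\[.4876,-.1662,.05\])/P0=np.array([.4876,-.1657,.05])/' plan.py
python3 -m pendant '{"translation":[[0,0.05,0],[0,0,-0.2],[0,0,-0.2],[0,0,0],[0,0,0]],"rotation":[[0,0,0],[0,0,0],[0,0,0],[0,0,0],[0,0,0]],"fingers":[0.7,0.7,0.7,0.7,0.7]}' 45
python3 -m pendant '{"translation":[[0,0,-0.15],[0,0,0],[0,0,0]],"rotation":[[0,0,0],[0,0,0],[0,0,0]],"fingers":[0.7,0.7,0.7]}' 45;python3 plan.py 16 4 32.8 21.7 -6; 
```

```text
clock: 10.3
position: [0.4824, -0.1639, 0.0796]
tcp_rot: [-3.071, 0.28, 3.064]
force: [0.1, -0.2, -4.3]
opening: 0.0441
clock: 10.55
position: [0.4825, -0.1639, 0.0783]
tcp_rot: [-3.071, 0.281, 3.064]
force: [0.2, -0.4, -3.9]
opening: 0.044
now [ 0.4825 -0.1639  0.0783] target [ 0.4826 -0.164   0.0759] shift cm [ 0.01 -0.01 -0.23] rot [ 0.04  0.08 -0.03]
now corner 1 1 [32.8 21.8 -3.7]
now corner 1 -1 [ 33.7 -22.1  -0.8]
now corner -1 1 [-34.4  21.8  15.7]
now corner -1 -1 [-33.6 -22.1  18.6]
```

```bash

python3 -m pendant '{"translation":[[0,0,-0.12],[0,0,0],[0,0,-0.12],[0,0,0],[0,0,0]],"rotation":[[0,0,0],[0,0,0],[0,0,0],[0,0,0],[0,0,0]],"fingers":[0.7,0.7,0.7,0.7,0.7]}' 45;python3 plan.py 12 2 33 22 -7; python3 snap.py h wrist side;  python3 - <<'E'
from geo import *
p=load('wrist','h')['p']; cr=p[140:210,200:310]
g=(255*(cr/255.)**0.5).astype(np.uint8)
p=load('side','h')['p'];s=cv2.resize(p[200:280,215:300],None,fx=5,fy=5,interpolation=cv2.INTER_CUBIC)
a=cv2.resize(g,(770,490),interpolation=cv2.INTER_CUBIC)
cv2.imwrite('pics/wh.png',a);cv2.imwrite('pics/sh.png',s)
E
```

```text
clock: 10.97
position: [0.4825, -0.164, 0.0759]
tcp_rot: [-3.071, 0.281, 3.064]
force: [-0.3, 0.6, -4.0]
opening: 0.0437
now [ 0.4825 -0.164   0.0759] target [ 0.4846 -0.1647  0.0722] shift cm [ 0.21 -0.07 -0.37] rot [2.29 3.92 0.46]
now corner 1 1 [32.8 21.7 -6.1]
now corner 1 -1 [ 33.7 -22.2  -3.1]
now corner -1 1 [-34.4  21.7  13.3]
now corner -1 -1 [-33.6 -22.2  16.3]
```

View pics/wh.png

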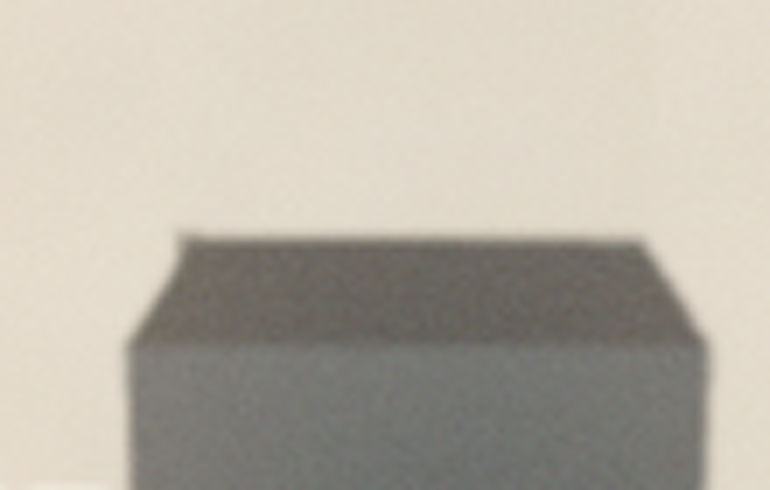

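View pics/sh.png

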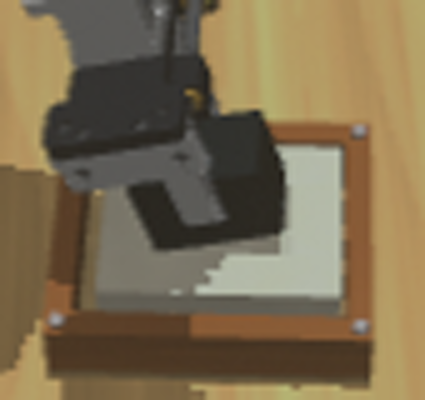

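The low corner is 6 mm in the pocket at 16° tilt with no contact force. I'll start rocking, with the far end still above the mouth.

```bash
python3 plan.py 8 1.5 34 21.9 -7; python3 - <<'E'
from plan import *
# intermediate check along linear interpolation: rotvec & trans
E
```

```text
now [ 0.4826 -0.164   0.076 ] target [ 0.4856 -0.1651  0.0699] shift cm [ 0.3  -0.11 -0.61] rot [3.11 7.87 0.49]
now corner 1 1 [32.8 21.7 -6. ]
now corner 1 -1 [ 33.6 -22.2  -3. ]
now corner -1 1 [-34.5  21.7  13.4]
now corner -1 -1 [-33.6 -22.2  16.4]
```

```bash
python3 -m pendant '{"translation":[[0.04,-0.01,-0.08],[0.04,-0.02,-0.08],[0.03,-0.01,-0.07],[0.04,-0.01,-0.08]],"rotation":[[0.39,0.98,0.06],[0.39,0.98,0.06],[0.39,0.98,0.06],[0.39,0.98,0.06]],"fingers":[0.7,0.7,0.7,0.7]}' 45
python3 -m pendant '{"translation":[[0.04,-0.01,-0.08],[0.04,-0.02,-0.08],[0.03,-0.01,-0.07],[0.04,-0.01,-0.07],[0,0,0],[0,0,0],[0,0,0],[0,0,0]],"rotation":[[0.39,0.98,0.06],[0.39,0.98,0.06],[0.39,0.98,0.06],[0.39,0.98,0.06],[0,0,0],[0,0,0],[0,0,0],[0,0,0]],"fingers":[0.7,0.7,0.7,0.7,0.7,0.7,0.7,0.7]}' 45
python3 plan.py 8 1.5 34 21.9 -7
```

```text
clock: 11.4
position: [0.4845, -0.1646, 0.0729]
tcp_rot: [-3.094, 0.209, 3.062]
force: [-0.9, 0.8, -4.1]
opening: 0.0441
clock: 12.07
position: [0.4854, -0.165, 0.0699]
tcp_rot: [-3.115, 0.14, 3.063]
force: [1.2, -0.7, -4.4]
opening: 0.0437
now [ 0.4854 -0.165   0.0699] target [ 0.4856 -0.1651  0.0699] shift cm [ 0.02 -0.    0.  ] rot [0.   0.03 0.01]
now corner 1 1 [34.2 21.9 -7. ]
now corner 1 -1 [ 34.4 -22.1  -5.9]
now corner -1 1 [-35.1  21.9   2.7]
now corner -1 -1 [-34.9 -22.1   3.9]
```

```bash
python3 -m pendant '{"translation":[[-0.03,0,0],[0,0,0],[0,0,0]],"rotation":[[0,0,0],[0,0,0],[0,0,0]],"fingers":[0.7,0.7,0.7]}' 45
python3 -m pendant '{"translation":[[-0.03,0,0],[0,0,0],[0,0,0]],"rotation":[[0,0,0],[0,0,0],[0,0,0]],"fingers":[0.7,0.7,0.7]}' 45

```

```text
clock: 12.32
position: [0.4851, -0.165, 0.07]
tcp_rot: [-3.115, 0.14, 3.063]
force: [0.7, -1.1, -3.7]
opening: 0.0435
clock: 12.57
position: [0.4851, -0.165, 0.07]
tcp_rot: [-3.116, 0.141, 3.063]
force: [0.6, -0.7, -4.2]
opening: 0.0437
```

```bash
python3 -m pendant '{"translation":[[-0.03,0,0],[0,0,0],[0,0,0]],"rotation":[[0,0,0],[0,0,0],[0,0,0]],"fingers":[0.7,0.7,0.7]}' 45

```

```text
clock: 12.82
position: [0.485, -0.165, 0.07]
tcp_rot: [-3.116, 0.141, 3.063]
force: [-0.0, 0.3, -3.6]
opening: 0.044
```

```bash
python3 -m pendant '{"translation":[[-0.03,0,0],[0,0,0],[0,0,0]],"rotation":[[0,0,0],[0,0,0],[0,0,0]],"fingers":[0.7,0.7,0.7]}' 45; python3 -m pendant '{"translation":[[-0.03,0,0],[0,0,0],[0,0,0]],"rotation":[[0,0,0],[0,0,0],[0,0,0]],"fingers":[0.7,0.7,0.7]}' 45

```

```text
clock: 13.07
position: [0.4849, -0.165, 0.07]
tcp_rot: [-3.116, 0.141, 3.062]
force: [2.5, 0.3, -3.9]
opening: 0.0438
clock: 13.32
position: [0.4848, -0.1651, 0.0701]
tcp_rot: [-3.116, 0.142, 3.062]
force: [3.7, 0.3, -5.8]
opening: 0.0436
```

```bash
python3 -m pendant '{"translation":[[0.07,0,0],[0.07,0,0],[0,0,0],[0,0,0]],"rotation":[[0,0,0],[0,0,0],[0,0,0],[0,0,0]],"fingers":[0.7,0.7,0.7,0.7]}' 45; python3 -m pendant '{"translation":[[0,0.05,0],[0,0,0],[0,0,0]],"rotation":[[0,0,0],[0,0,0],[0,0,0]],"fingers":[0.7,0.7,0.7]}' 45
 python3 -m pendant '{"translation":[[0,0.03,0],[0,0,0],[0,0,0]],"rotation":[[0,0,0],[0,0,0],[0,0,0]],"fingers":[0.7,0.7,0.7]}' 45

```

```text
clock: 13.65
position: [0.485, -0.165, 0.0699]
tcp_rot: [-3.115, 0.139, 3.063]
force: [0.4, 0.3, -3.3]
opening: 0.0438
clock: 13.9
position: [0.4851, -0.1649, 0.0698]
tcp_rot: [-3.115, 0.14, 3.063]
force: [0.2, -1.7, -3.3]
opening: 0.0435
clock: 14.15
position: [0.4851, -0.1648, 0.0698]
tcp_rot: [-3.114, 0.14, 3.063]
force: [-0.8, -4.1, -2.8]
opening: 0.0439
```

```bash
python3 -m pendant '{"translation":[[0,-0.08,0],[0,-0.05,0],[0,0,0],[0,0,0],[0,0,0]],"rotation":[[0,0,0],[0,0,0],[0,0,0],[0,0,0],[0,0,0]],"fingers":[0.7,0.7,0.7,0.7,0.7]}' 45; python3 -m pendant '{"translation":[[0,-0.05,0],[0,0,0],[0,0,0]],"rotation":[[0,0,0],[0,0,0],[0,0,0]],"fingers":[0.7,0.7,0.7]}' 45
 python3 -m pendant '{"translation":[[0,-0.04,0],[0,0,0],[0,0,0]],"rotation":[[0,0,0],[0,0,0],[0,0,0]],"fingers":[0.7,0.7,0.7]}' 45

```

```text
clock: 14.57
position: [0.4852, -0.165, 0.0697]
tcp_rot: [-3.117, 0.14, 3.062]
force: [-0.5, -0.2, -4.0]
opening: 0.0435
clock: 14.82
position: [0.4854, -0.1656, 0.0698]
tcp_rot: [-3.116, 0.14, 3.062]
force: [0.0, -0.3, -4.4]
opening: 0.0435
clock: 15.07
position: [0.4855, -0.1663, 0.0698]
tcp_rot: [-3.116, 0.14, 3.063]
force: [0.3, 0.9, -4.8]
opening: 0.044
```

```bash
python3 -m pendant '{"translation":[[0,-0.03,0],[0,0,0],[0,0,0]],"rotation":[[0,0,0],[0,0,0],[0,0,0]],"fingers":[0.7,0.7,0.7]}' 45
 python3 -m pendant '{"translation":[[0,-0.03,0],[0,0,0],[0,0,0]],"rotation":[[0,0,0],[0,0,0],[0,0,0]],"fingers":[0.7,0.7,0.7]}' 45

```

```text
clock: 15.32
position: [0.4855, -0.1666, 0.0699]
tcp_rot: [-3.116, 0.14, 3.063]
force: [-0.3, -0.0, -4.4]
opening: 0.0436
clock: 15.57
position: [0.4855, -0.1667, 0.0699]
tcp_rot: [-3.116, 0.14, 3.062]
force: [-0.1, 1.5, -3.2]
opening: 0.0442
```

```bash
sed -i 's/P0=np.array(\[.4876,-.1657,.05\])/P0=np.array([.4878,-.1664,.05])/' plan.py
python3 plan.py 8 1.5 34.2 21.9 -7 ; python3 plan.py 5 1 34.5 21.93 -8|head -1
```

```text
now [ 0.4855 -0.1667  0.0699] target [ 0.4856 -0.1658  0.0699] shift cm [0.02 0.09 0.  ] rot [-0.05  0.03  0.03]
now corner 1 1 [34.3 21.  -7. ]
now corner 1 -1 [ 34.5 -23.   -5.9]
now corner -1 1 [-35.   21.    2.8]
now corner -1 -1 [-34.9 -23.    3.9]
now [ 0.4855 -0.1667  0.0699] target [ 0.4867 -0.166   0.067 ] shift cm [ 0.12  0.07 -0.29] rot [0.69 2.98 0.09]
```

```bash
python3 -m pendant '{"translation":[[0,0.06,0],[0,0.06,0],[0,0,0],[0,0,0],[0,0,0]],"rotation":[[0,0,0],[0,0,0],[0,0,0],[0,0,0],[0,0,0]],"fingers":[0.7,0.7,0.7,0.7,0.7]}' 45
python3 plan.py 5 1 34.5 21.93 -8|head -1
```

```text
clock: 15.98
position: [0.4855, -0.1659, 0.0699]
tcp_rot: [-3.115, 0.14, 3.063]
force: [0.2, -1.1, -4.4]
opening: 0.0435
now [ 0.4855 -0.1659  0.0699] target [ 0.4867 -0.166   0.067 ] shift cm [ 0.11 -0.01 -0.3 ] rot [0.74 2.99 0.07]
```

```bash
python3 -m pendant '{"translation":[[0.04,0,-0.1],[0.03,0,-0.1],[0.04,-0.01,-0.1],[0,0,0],[0,0,0],[0,0,0]],"rotation":[[0.25,1,0.02],[0.25,1,0.02],[0.25,1,0.02],[0,0,0],[0,0,0],[0,0,0]],"fingers":[0.7,0.7,0.7,0.7,0.7,0.7]}' 45
python3 plan.py 3.5 0.7 34.6 21.95 -10.5
```

```text
clock: 16.48
position: [0.4867, -0.1658, 0.0667]
tcp_rot: [-3.125, 0.087, 3.063]
force: [0.0, -0.5, -2.9]
opening: 0.0436
now [ 0.4867 -0.1658  0.0667] target [ 0.4872 -0.1661  0.0635] shift cm [ 0.06 -0.03 -0.32] rot [0.38 1.44 0.03]
now corner 1 1 [34.6 22.1 -8.3]
now corner 1 -1 [ 34.6 -21.9  -7.5]
now corner -1 1 [-35.2  22.1  -2.2]
now corner -1 -1 [-35.1 -21.9  -1.5]
```

```bash
python3 -m pendant '{"translation":[[0.02,-0.01,-0.1],[0.02,-0.01,-0.1],[0.02,-0.01,-0.12],[0,0,0],[0,0,0],[0,0,0]],"rotation":[[0.13,0.48,0.01],[0.13,0.48,0.01],[0.13,0.48,0.01],[0,0,0],[0,0,0],[0,0,0]],"fingers":[0.7,0.7,0.7,0.7,0.7,0.7]}' 45
python3 plan.py 2.5 0.4 34.7 21.97 -13.5
```

```text
clock: 16.98
position: [0.4871, -0.1662, 0.0636]
tcp_rot: [-3.13, 0.061, 3.063]
force: [0.5, -1.1, -4.2]
opening: 0.0434
now [ 0.4871 -0.1662  0.0636] target [ 0.4875 -0.1663  0.0598] shift cm [ 0.04 -0.01 -0.38] rot [0.37 0.98 0.02]
now corner 1 1 [ 34.7  21.9 -10.4]
now corner 1 -1 [ 34.7 -22.1  -9.8]
now corner -1 1 [-35.2  21.9  -6.1]
now corner -1 -1 [-35.1 -22.1  -5.6]
```

```bash
python3 -m pendant '{"translation":[[0.01,0,-0.1],[0.02,0,-0.1],[0.01,-0.01,-0.1],[0,0,0],[0,0,0],[0,0,0]],"rotation":[[0.12,0.33,0.01],[0.12,0.33,0.01],[0.12,0.33,0.01],[0,0,0],[0,0,0],[0,0,0]],"fingers":[0.7,0.7,0.7,0.7,0.7,0.7]}' 45
python3 plan.py 2.5 0.4 34.7 21.97 -16
```

```text
clock: 17.48
position: [0.4876, -0.1663, 0.0606]
tcp_rot: [-3.134, 0.044, 3.063]
force: [0.6, 0.2, -3.2]
opening: 0.0439
now [ 0.4876 -0.1663  0.0606] target [ 0.4875 -0.1663  0.0573] shift cm [-0.    0.   -0.34] rot [ 0.01 -0.01 -0.01]
now corner 1 1 [ 34.7  21.9 -12.6]
now corner 1 -1 [ 34.7 -22.1 -12.3]
now corner -1 1 [-35.3  21.9  -9.6]
now corner -1 -1 [-35.3 -22.1  -9.3]
```

```bash
python3 -m pendant '{"translation":[[0,0,-0.08],[0,0,-0.08],[0,0,-0.08],[0,0,0],[0,0,0],[0,0,0]],"rotation":[[0,0,0],[0,0,0],[0,0,0],[0,0,0],[0,0,0],[0,0,0]],"fingers":[0.7,0.7,0.7,0.7,0.7,0.7]}' 45
python3 -m pendant '{"translation":[[0,0,-0.05],[0,0,0],[0,0,0]],"rotation":[[0,0,0],[0,0,0],[0,0,0]],"fingers":[0.7,0.7,0.7]}' 45
python3 plan.py 2.5 0.4 34.7 21.97 -16
```

```text
clock: 17.98
position: [0.4876, -0.1663, 0.0583]
tcp_rot: [-3.134, 0.044, 3.063]
force: [0.9, -0.1, -3.5]
opening: 0.0437
clock: 18.23
position: [0.4876, -0.1663, 0.0578]
tcp_rot: [-3.134, 0.044, 3.063]
force: [-0.3, 0.3, -4.0]
opening: 0.0438
now [ 0.4876 -0.1663  0.0578] target [ 0.4875 -0.1663  0.0573] shift cm [-0.    0.   -0.05] rot [ 0.01  0.   -0.01]
now corner 1 1 [ 34.7  21.9 -15.5]
now corner 1 -1 [ 34.7 -22.1 -15.2]
now corner -1 1 [-35.3  21.9 -12.4]
now corner -1 -1 [-35.3 -22.1 -12.1]
```

```bash
python3 -m pendant '{"translation":[[0,0,-0.04],[0,0,0],[0,0,0]],"rotation":[[0,0,0],[0,0,0],[0,0,0]],"fingers":[0.7,0.7,0.7]}' 45
python3 -m pendant '{"translation":[[0,0,-0.03],[0,0,0],[0,0,0]],"rotation":[[0,0,0],[0,0,0],[0,0,0]],"fingers":[0.7,0.7,0.7]}' 45
```

```text
clock: 18.48
position: [0.4876, -0.1663, 0.0574]
tcp_rot: [-3.134, 0.044, 3.063]
force: [-0.2, -0.3, -4.1]
opening: 0.0436
clock: 18.73
position: [0.4876, -0.1663, 0.0572]
tcp_rot: [-3.134, 0.044, 3.063]
force: [-0.6, -0.2, -3.4]
opening: 0.0438
```

```bash
python3 -m pendant '{"translation":[[0,0,-0.03],[0,0,0],[0,0,0]],"rotation":[[0,0,0],[0,0,0],[0,0,0]],"fingers":[0.7,0.7,0.7]}' 45
python3 -m pendant '{"translation":[[0,0,-0.03],[0,0,0],[0,0,0]],"rotation":[[0,0,0],[0,0,0],[0,0,0]],"fingers":[0.7,0.7,0.7]}' 45
```

```text
clock: 18.98
position: [0.4876, -0.1663, 0.057]
tcp_rot: [-3.134, 0.044, 3.063]
force: [-0.0, 0.1, -0.2]
opening: 0.0437
clock: 19.23
position: [0.4877, -0.1663, 0.0569]
tcp_rot: [-3.134, 0.044, 3.063]
force: [-1.8, 1.0, 1.9]
opening: 0.0438
```

Low corner touched the floor with about 6 N. Now I rock it flat about that corner.

```bash
python3 plan.py 0 0 35 22 -16.1;python3 plan.py 0 0 35 22 -16.1
```

```text
now [ 0.4877 -0.1663  0.0569] target [ 0.4882 -0.1664  0.0555] shift cm [ 0.05 -0.01 -0.14] rot [0.62 2.48 0.  ]
now corner 1 1 [ 34.5  21.9 -16.4]
now corner 1 -1 [ 34.5 -22.1 -16.1]
now corner -1 1 [-35.4  21.9 -13.3]
now corner -1 -1 [-35.4 -22.1 -13. ]
now [ 0.4877 -0.1663  0.0569] target [ 0.4882 -0.1664  0.0555] shift cm [ 0.05 -0.01 -0.14] rot [0.62 2.48 0.  ]
now corner 1 1 [ 34.5  21.9 -16.4]
now corner 1 -1 [ 34.5 -22.1 -16.1]
now corner -1 1 [-35.4  21.9 -13.3]
now corner -1 -1 [-35.4 -22.1 -13. ]
```

```bash
python3 -m pendant '{"translation":[[0.01,0,-0.02],[0.01,0,-0.02],[0.01,0,-0.02],[0,0,0],[0,0,0]],"rotation":[[0.1,0.42,0],[0.1,0.42,0],[0.1,0.42,0],[0,0,0],[0,0,0]],"fingers":[0.7,0.7,0.7,0.7,0.7]}' 45
python3 plan.py 0 0 35 22 -16.1
```

```text
clock: 19.65
position: [0.4882, -0.1664, 0.056]
tcp_rot: [-3.138, 0.021, 3.063]
force: [-0.9, -0.0, 2.8]
opening: 0.0434
now [ 0.4882 -0.1664  0.056 ] target [ 0.4882 -0.1664  0.0555] shift cm [ 0.    0.   -0.05] rot [ 0.32  1.21 -0.01]
now corner 1 1 [ 34.6  21.9 -16.4]
now corner 1 -1 [ 34.6 -22.1 -16.2]
now corner -1 1 [-35.4  21.9 -14.9]
now corner -1 -1 [-35.4 -22.1 -14.7]
```

```bash
python3 -m pendant '{"translation":[[0,0,0],[0,0,-0.01],[0,0,-0.01],[0,0,0],[0,0,0]],"rotation":[[0.1,0.4,0],[0.1,0.4,0],[0.1,0.4,0],[0,0,0],[0,0,0]],"fingers":[0.7,0.7,0.7,0.7,0.7]}' 45
python3 plan.py 0 0 35 22 -16.3
```

```text
clock: 20.07
position: [0.4885, -0.1665, 0.0555]
tcp_rot: [-3.141, 0.001, 3.063]
force: [0.8, -1.1, -1.0]
opening: 0.0437
now [ 0.4885 -0.1665  0.0555] target [ 0.4882 -0.1664  0.0553] shift cm [-0.03  0.01 -0.02] rot [0.03 0.05 0.  ]
now corner 1 1 [ 34.7  21.9 -16.1]
now corner 1 -1 [ 34.7 -22.1 -16.1]
now corner -1 1 [-35.3  21.9 -16. ]
now corner -1 -1 [-35.3 -22.1 -16. ]
```

Flat and nearly seated, with about 3 N of contact. I'll lower it slightly to confirm the floor contact, then check it visually.

```bash
python3 -m pendant '{"translation":[[0,0,-0.02],[0,0,0],[0,0,0]],"rotation":[[0,0,0],[0,0,0],[0,0,0]],"fingers":[0.7,0.7,0.7]}' 45
python3 -m pendant '{"translation":[[0,0,-0.02],[0,0,0],[0,0,0]],"rotation":[[0,0,0],[0,0,0],[0,0,0]],"fingers":[0.7,0.7,0.7]}' 45
```

```text
clock: 20.32
position: [0.4882, -0.1665, 0.0555]
tcp_rot: [-3.141, 0.001, 3.063]
force: [1.3, -0.1, -1.0]
opening: 0.0436
clock: 20.57
position: [0.4882, -0.1665, 0.0555]
tcp_rot: [-3.141, 0.001, 3.063]
force: [1.9, 0.3, 1.0]
opening: 0.0435
```

```bash
python3 -m pendant '{"translation":[[0,0,0.02],[0,0,0],[0,0,0],[0,0,0],[0,0,0],[0,0,0]],"rotation":[[0,0,0],[0,0,0],[0,0,0],[0,0,0],[0,0,0],[0,0,0]],"fingers":[0.7,0.5,0.45,0.4,0.38,0.38]}' 10
python3 snap.py k wrist side
```

```text
clock: 21.07
position: [0.4875, -0.1662, 0.0554]
tcp_rot: [3.142, -0.001, 3.063]
force: [0.0, -0.5, 0.7]
opening: 0.0579
```

View pics/wrist_k.png

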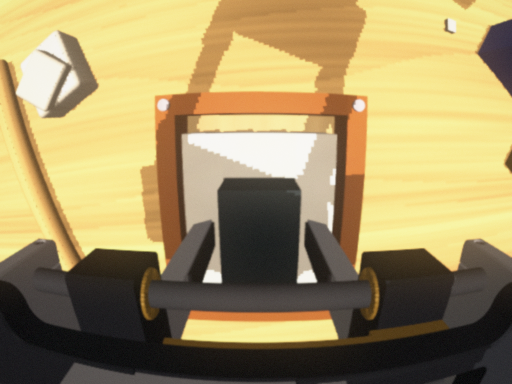

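Released, and the block is standing in the pocket. I'll retreat straight up and check.

```bash
python3 -m pendant '{"translation":[[0,0,0.5],[0,0,1],[0,0,2],[0,0,3],[0,0,3],[0,0,3],[3,0,1],[3,0,0],[3,0,0],[0,0,0],[0,0,0],[0,0,0],[0,0,0]],"rotation":[[0,0,0],[0,0,0],[0,0,0],[0,0,0],[0,0,0],[0,0,0],[0,0,0],[0,0,0],[0,0,0],[0,0,0],[0,0,0],[0,0,0],[0,0,0]],"fingers":[0.38,0.38,0.38,0.38,0.38,0.38,0.38,0.38,0.38,0.38,0.38,0.38,0.38]}'
python3 snap.py l wrist side top; python3 - <<'E'
from plan import *
cv2.imwrite('pics/ol.png',ortho('l',.4878,-.1664,48,48,.05,6))
for n in('top','side'):
    W,ok,p=cloud(n,'l'); D=W-P0; a=D@e1;b=D@e2
    m=ok&(abs(a)<.03)&(abs(b)<.017)&(W[...,2]>.06)&(W[...,2]<.12); q=W[m]; print(n,len(q))
    if len(q)>20:
        A=np.c_[a[m],b[m],np.ones(m.sum())]; 
        m2=abs(q[:,2]-np.median(q[:,2]))<.006; print(np.median(q[:,2]), np.linalg.lstsq(A[m2],q[m2][:,2],rcond=None)[0])
p=load('side','l')['p'];cv2.imwrite('pics/sl.png',cv2.resize(p[190:290,205:310],None,fx=5,fy=5,interpolation=cv2.INTER_CUBIC))
E
```

```text
clock: 22.25
position: [0.5767, -0.1661, 0.1907]
tcp_rot: [-3.142, -0.001, 3.063]
force: [-0.9, -0.3, 0.2]
opening: 0.0582
top 0
side 239
0.08454204691470624 [-0.00741989  0.01435417  0.08450784]
```

View pics/sl.png

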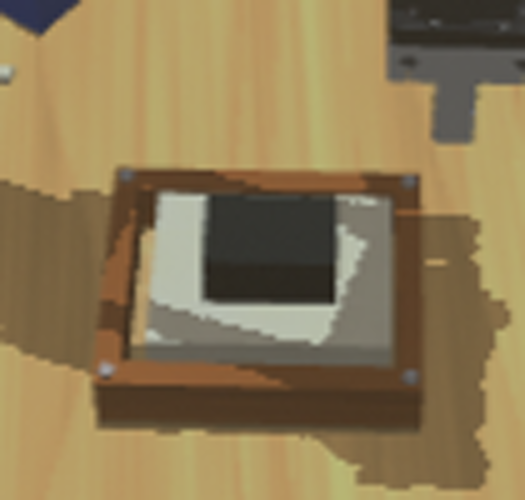

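View pics/ol.png

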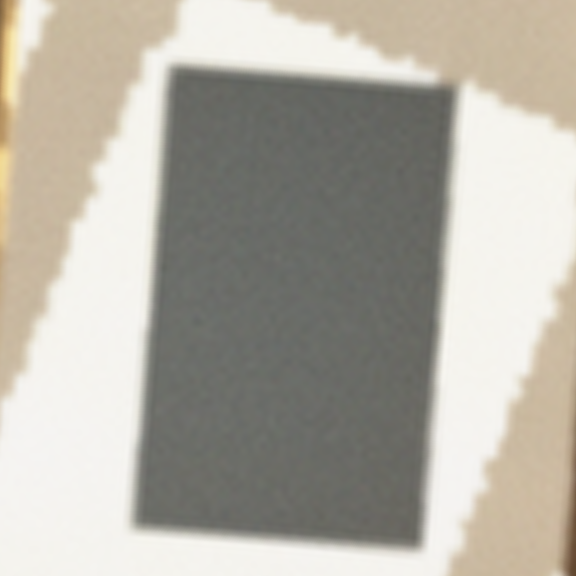

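View pics/side_l.png

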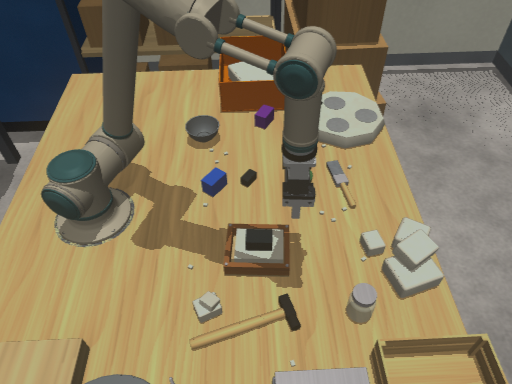

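The side crop shows the block upright in the pocket, with its top at crop (205–335, 195–265). The depth reading puts the top at 84.5 mm (84 mm expected) and level within the noise. Everything else is in place and the gripper is clear, so I'm handing in.

```bash
python3 -c "
from station import ctrl
print(ctrl.job_done()); print(ctrl.state()['clock'])"
```

```text
the job is handed in; nothing more can be done
None
the job is handed in; nothing more can be done
```

The larger dark block is bedded flat in the pocket, released, and handed in at about 22 s.

- **How it went in:** I gripped it across the 44 mm width with the finger tips 21.6 mm above its underside. It entered at about 16° of tilt (plus 4° sideways), one bottom corner first. I found the pocket walls by light touch, up to about 4 N, then rocked the block down onto the floor. The highest floor contact I read was about 7 N, against the 15 N limit.
- **Last checks:**
  - The gripper's height at release puts the underside at 33.9 mm, against the 34 mm floor.
  - Side-camera depth puts the top at 84.5 mm (84 mm expected). The slope is under 1°, within the noise.
  - In the last side picture the other things on the bench are where they were.
  - The gripper is clear of everything.
- **What disagreed or failed:**
  - My camera estimate of the pocket's sideways position was off by up to 0.7 mm until the touches corrected it.
  - The top camera gave no reading of the block's top at the end.

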